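# Pin the length stop of a cutting jig

### The job

Set the length stop of the wooden jig: push the sliding stop block along its track, one way or the other, until the loose steel pin standing in it drops into the unmarked hole hidden in the plate underneath, so that the pin goes fully home with its head down on the block. Do not lift the block off its track or pull the pin up, leave the other loose things on the bench and the jig where they are, and let go at the end.

Things in the scene. Friction and masses are not known exactly. Their poses are not given: they have to be found in the camera images.
- jig: The jig, fixed to the bench. Plywood base board 200 (x) x 420 (y) x 18 mm, from x = -130 to +70 mm and y = -210 to +210 mm of the origin. Origin on the bench under the middle of the track, z up. The track runs along y between two wooden rails: inner faces at x = -33 and +33 mm, outer at -53 and +53, from y = -172 to +172 mm, tops 54 mm above the bench.
- track (a point): Middle of the track, on top of the aluminium plate between the rails on which the block runs, 42 mm above the bench; axes as the jig's. The plate has one round blind hole, 21 mm wide, 20 mm deep, at x = 0 and near y = +55 mm or else near y = -55 mm from here: which one is drawn at random, and the block covers both places at the start.
- left_bar (a point): Middle of the top of the low bar across the track's +y end, 53 mm above the bench; another lies at the -y end. The bars' inner faces (y = -156 and +156 mm from the jig's origin) stop the block, its middle then at y = -71 or +71 mm.
- block: The stop block: light wood, 64 (x) x 170 (y) x 46 mm high, 0.45 kg give or take 30 percent, loose on the plate, 1 mm to spare to each rail; some 2 to 8 N slide it. Origin at the centre of its underside, axes as the jig's; starts within 12 mm of the middle of the track. A dark steel stop arm, 50 mm wide (y), juts from its -x side over the rail to x = -76 mm, below the block's top.
- left_face (a point): Middle of the block's flat end face at its +y end (85 mm from its middle; a like face at the -y end), 28 mm above its underside and 70 mm above the bench. Either face can be pushed above the end bars and rails, 14 to 44 mm above the block's underside.
- bore (a point): Middle of the mouth, in the block's top face, of the upright through bore (17.6 mm wide) that holds the pin; 46 mm above the block's underside. Slid slowly (below about 50 mm/s) the pin drops cleanly; faster, or pushed hard on, it may skip the hole or catch part way, and then a small push of the block back the other way frees it.
- pin: Steel locating pin, 0.15 kg, loose in the bore. Shank 16 mm wide, 62 mm long, tapered tip; round head 34 mm wide, 18 mm high. Origin at the tip's centre, z to the head. At the start the tip rests on the plate (42 mm above the bench), the head 16 mm clear of the block. Over the hole it drops by its weight; home, the head lies on the block, the tip 26 mm above the bench, and the block is locked within some 4 mm.
- screwdriver: A screwdriver, 180 mm long, lying on the jig's base board in front of the track (-x side). Bystander.
- jar: A small glass jar, 48 mm wide and 55 mm high, on the front left corner of the jig's base board. Bystander.
- paint_tin: A paint tin, 100 mm wide and 120 mm high. Bystander.
- hammer: A hammer, 270 mm long, lying. Bystander.
- wrench: A wrench, 200 mm long, lying. Bystander.
- offcut: A wooden offcut, 160 x 70 x 35 mm. Bystander.
- spray_can: A spray can, 64 mm wide and 190 mm high. Bystander.
- mug: A mug, 80 mm wide and 100 mm high, towards the far edge. Bystander.
Not all that is in view belongs to the job. What is shaped like the block but green or pink is not meant.

How it is judged:
By the outcome, as a careful person would: the job done as asked, in the order asked, and still so for the second after the job is handed in, with the robot touching nothing.
It also fails if it takes over 67 s, if anything falls off the work surface, if the arm or the gripper's body presses on something with over 40 N, if the wrist force passes 120 N, or if a joint passes its speed limit or range.

### The arm

A 6-joint arm with a two-finger parallel gripper is mounted at the origin on the work surface. World frame = base frame: x ahead of the robot, y to its left, z up, the work surface at z = 0. Lengths are in mm, angles in rad, forces in N, time in s.
With the tool pointing down it reaches from about 300 to 850 mm from the base axis. Payload 4.2 kg.
Tool frame: the origin (TCP) lies midway between the tips of the shut fingers; the grasp point (between the pads) lies 19 mm behind it (pinch_z is the distance from the TCP to the grasp point, in mm); x points along the fingers, z is the direction in which the jaws open and shut, and the axes are right-handed (so a half turn about x gives the same grasp; the last joint's range is limited). The gripper opens to 91 mm and grips with 3 to 60 N. Pads are 32 mm wide; open, the fingers measure 118 mm over their backs; the gripper's body (76 mm by 178 mm) begins 60 mm behind the grasp point.
Start: joints at [-1.251, 0.32, 1.565, -0, 1.257, -0.02], TCP at [191.65, -542.138, 213.976] pointing down, gripper open.
Joint ranges: [-3.11, 3.11], [-0.84, 2.01], [0.21, 2.61], [-1.34, 4.49], [0.05, 2.63], [-2.56, 2.56]. Speed limits (rad/s): [2.57, 2.57, 3.14, 3.14, 3.14, 3.14].

### API

Orientations are given as a unit quaternion [x, y, z, w].
In Python, from bench import * gives the robot as it stands.
- The arm moves only by the tool arm_command, never from a script. Its argument "moves" is a list of rows, each a list of 7 numbers: the finger opening in mm, from 0 to 91.2, then the shift along the tool's x, y, z in mm, then the turn, a rotation vector about the tool's x, y, z in rad. A call has 1 to 5 rows; each row is the pose to reach, as a shift and turn from the pose commanded when the call began, along the tool's axes at that moment; what a row does not reach only later rows make up. A row lasts 1/10 s, in which the tool goes at most 50 mm and 8.59 degrees, less where a joint would pass 70% of its speed; a pose out of reach is approached as far as the arm can. A call with a gripper value outside its range is refused whole. The fingers move at their own pace and stop on an object; "squeeze" is the grip in N (left out, the last holds). Time passes only in rows, so rows that repeat a pose let the fingers close. It gives the time, the measured TCP pose, the force and the opening at its end, in the units of the state.
- read_state(): the state, without advancing time (a new reading comes with each control period).
- camera(name): name is "scene" or "side" or "wrist"; returns the picture (384x512x3 uint8, blue, green, red); there is no depth.
- calibration(name): a dict with "camera_matrix" (3x3 intrinsics, pixels), "k1" (the pictures are not rectified: a ray, as slopes to the right and down, at radius r is drawn at 1 + k1 r^2 times it, then the intrinsics apply), "view" (4x4, takes a point from world to camera coordinates). Camera axes: x right, y down, z forward; pixel columns grow to the right and rows downward; lengths in mm; the calibration is good to about 2 mm. A picture is of the moment at which its call begins: read the wrist's pose just before it. calibration takes no time and is no camera call; for the wrist camera it gives the pose at the moment of the call.
- sign_off(): hands the job in, once; it reports no verdict.
Trained networks look in the newest picture that a camera, given by its name, has taken for a name from the list of things; names that differ only in an ending like _2 or _b are one class to them, and where a whole thing is asked for, a point or a joint stands for the part that bears it (a point fixed in the world has none). Each returns a list of dicts, best first, with "confidence" (0 to 1); they miss things now and then, are a little off and sometimes report something else, mostly with a low value. They report only what shows in the picture. A call takes as long as a camera call. They do not tell look-alikes from the thing itself.
- find_in(camera, name): "extent" ([left, top, right, bottom] in pixels, round what is visible of it).
- regions_of(camera, name): "pixels" (384x512 bool, what is visible of it) and "extent" ([left, top, right, bottom] in pixels, round what is visible of it).
- pinpoint(camera, name): "at" ([column, row] in pixels: a listed point, or the origin of a listed thing).
The state is a dict: "t": time; "q": joint angles; "qd": joint speeds; "joint_efforts": joint torques, N m; "position": TCP position; "eef_rot": TCP orientation; "contact_force": force on the tool from outside, world axes, zero at the start; "moment": the same for the moment, N m; "grip_width": finger opening in mm.
Only numpy, scipy, OpenCV 4.12 (cv2) and the standard library are available. Lean on these libraries where they do the work, as an engineer would, in place of code of your own. Each camera call takes 0.05 s, during which the arm holds its last target.

## Working session

There is one attempt and no reset: what is moved stays moved. The work goes in short steps, Python scripts to look and compute and a tool call to move; the robot and the scene stay as the last step left them, time stands still between calls to the robot, and variables do not carry over. Pictures are saved under pics/ and viewed, and the job is handed in when it is done.

Besides the shell and the picture viewer there is one more tool, called after ">>>" in YAML: its name, and indented under it one key for each argument. arm_command: Moves the arm, as the interface text tells. Its arguments: {"type":"object","properties":{"moves":{"type":"array","items":{"type":"array","items":{"type":"number"}}},"squeeze":{"type":"number"}},"required":["moves"]}

```bash
mkdir -p pics; ls; python3 - <<'E'
from bench import *
import cv2,numpy as np
for c in ["scene","side"]:
    im=camera(c); cv2.imwrite(f"pics/{c}0.png",im)
    k=calibration(c); print(c,np.round(k["camera_matrix"],1).tolist(),k["k1"],np.round(k["view"],3).tolist())
    for n in ["jig","track","left_bar","left_face","bore","pin"]:
        print(n,[(np.round(d["at"],1).tolist(),round(d["confidence"],2)) for d in pinpoint(c,n)[:3]])
s=read_state();print(s)
E
```

```text
pics
scene [[383.8, 0.0, 253.8], [0.0, 383.8, 186.3], [0.0, 0.0, 1.0]] 0.03297923339484538 [[0.805, 0.592, -0.018, -430.689], [0.43, -0.606, -0.669, -171.487], [-0.407, 0.531, -0.743, 1459.392], [0.0, 0.0, 0.0, 1.0]]
jig [([234.4, 218.8], 0.88)]
track [([231.5, 211.5], 0.88)]
left_bar [([258.1, 176.9], 0.95), ([308.2, 106.7], 0.36)]
left_face [([314.9, 269.4], 0.98), ([246.2, 187.8], 0.91), ([94.7, 205.1], 0.85)]
bore [([297.4, 241.0], 0.96), ([110.8, 212.1], 0.85), ([227.8, 203.4], 0.56)]
pin [([233.4, 216.0], 0.48)]
side [[369.9, 0.0, 247.3], [0.0, 369.9, 190.0], [0.0, 0.0, 1.0]] -0.026923198417689097 [[-0.935, -0.355, 0.027, 465.039], [-0.196, 0.45, -0.871, 156.007], [0.297, -0.819, -0.49, 1140.859], [0.0, 0.0, 0.0, 1.0]]
jig [([251.1, 194.8], 0.71)]
track [([254.2, 186.0], 0.71)]
left_bar [([237.2, 205.6], 0.82), ([281.8, 187.6], 0.71)]
left_face [([240.1, 191.2], 0.91), ([182.4, 172.8], 0.81), ([362.6, 178.5], 0.7)]
bore [([340.6, 170.8], 0.89), ([251.2, 171.5], 0.86), ([194.6, 172.3], 0.69)]
pin []
{'t': 0.7, 'q': array([-1.25100178e+00,  3.19556118e-01,  1.56451154e+00,  1.10777305e-05,
        1.25740457e+00, -2.00028040e-02]), 'qd': array([ 0.00024696,  0.00046459,  0.00100858,  0.0006248 , -0.00043081,
       -0.00103427]), 'joint_efforts': array([-1.19410775e-03, -4.12235069e+01, -2.32195240e+01,  7.27900816e-02,
        3.74334573e-02, -4.26500094e-06]), 'position': array([ 191.64949392, -542.12711127,  213.99668239]), 'eef_rot': array([ 0.40823842,  0.57730502, -0.40828297,  0.57737797]), 'contact_force': array([ 0.01972413, -0.2854207 ,  0.3215409 ]), 'moment': array([0.02368724, 0.01833069, 0.01399958]), 'grip_width': 91.11804212689987}
```

View pics/scene0.png

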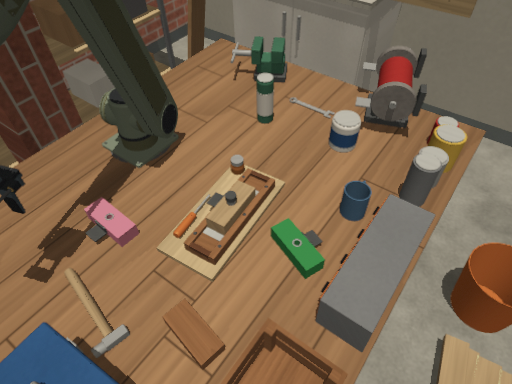

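View pics/side0.png

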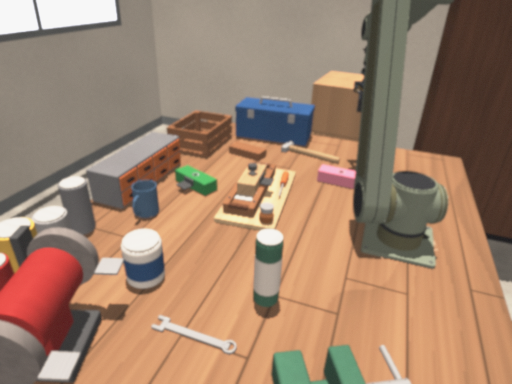

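```bash
cat > h.py <<'E'
import numpy as np,cv2
from scipy.optimize import least_squares
from bench import *
def proj(k,P):
    P=np.atleast_2d(P);V=np.array(k["view"]);c=P@V[:3,:3].T+V[:3,3]
    s=c[:,:2]/c[:,2:];r2=(s**2).sum(1,keepdims=True);s=s*(1+k["k1"]*r2)
    K=np.array(k["camera_matrix"]);return s*[K[0,0],K[1,1]]+[K[0,2],K[1,2]]
def T(p,P):
    P=np.atleast_2d(np.array(P,float));c,s=np.cos(p[2]),np.sin(p[2])
    return P@np.array([[c,-s,0],[s,c,0],[0,0,1]]).T+[p[0],p[1],0]
E
cat > loc.py <<'E'
from h import *
ks={c:calibration(c) for c in ("scene","side")}
# jig pts; block offset param b along y
obs=[("scene",(234.4,218.8),(0,0,0),0),("scene",(231.5,211.5),(0,0,42),0),("scene",(258.1,176.9),(0,164,53),0),
("side",(237.2,205.6),(0,164,53),0),("side",(251.1,194.8),(0,0,0),0),("side",(254.2,186.0),(0,0,42),0),
("scene",(246.2,187.8),(0,85,70),1),("scene",(227.8,203.4),(0,0,88),1),("side",(240.1,191.2),(0,85,70),1),("side",(251.2,171.5),(0,0,88),1)]
def f(p):
    return np.concatenate([proj(ks[c],T(p,[q[0],q[1]+b*p[3],q[2]]))[0]-a for c,a,q,b in obs])
best=None
for y in (-2,-1,0,1,2):
    r=least_squares(f,[500,-100,y,0],loss="soft_l1",x_scale=[100,100,.3,10])
    if best is None or r.cost<best.cost:best=r
print(best.x,best.cost);print(f(best.x).reshape(-1,2).round(1).tolist())
p=best.x
for c in ks:
    im=cv2.imread(f"pics/{c}0.png");k=ks[c]
    def box(x0,x1,y0,y1,z0,z1,col):
        for z in (z0,z1):
            q=proj(k,T(p,[(x0,y0,z),(x1,y0,z),(x1,y1,z),(x0,y1,z)]))
            cv2.polylines(big,[np.int32(np.round((q-o)*S))],True,col,1)
    o=np.array([150,150]) if c=="scene" else np.array([200,150]);S=5
    big=cv2.resize(im[o[1]:o[1]+120,o[0]:o[0]+150],None,fx=S,fy=S,interpolation=cv2.INTER_CUBIC)
    big0=big.copy()
    box(-130,70,-210,210,0,18,(0,255,255));box(-53,-33,-172,172,18,54,(0,0,255));box(33,53,-172,172,18,54,(0,0,255))
    b=p[3];box(-32,32,b-85,b+85,42,88,(255,0,0))
    cv2.imwrite(f"pics/{c}_fit.png",big);cv2.imwrite(f"pics/{c}_raw.png",big0)
E
python3 loc.py
```

```text
[ 5.16337836e+02 -8.69643522e+01  7.06420717e-02 -5.24624696e+00] 16.90324180942422
[[-1.8, 0.5], [0.3, -0.6], [1.9, -1.7], [0.1, -1.6], [-0.2, -0.5], [-2.9, -1.7], [-0.4, 0.4], [2.1, -1.0], [4.9, -3.6], [0.9, 0.8]]
```

View pics/scene_fit.png

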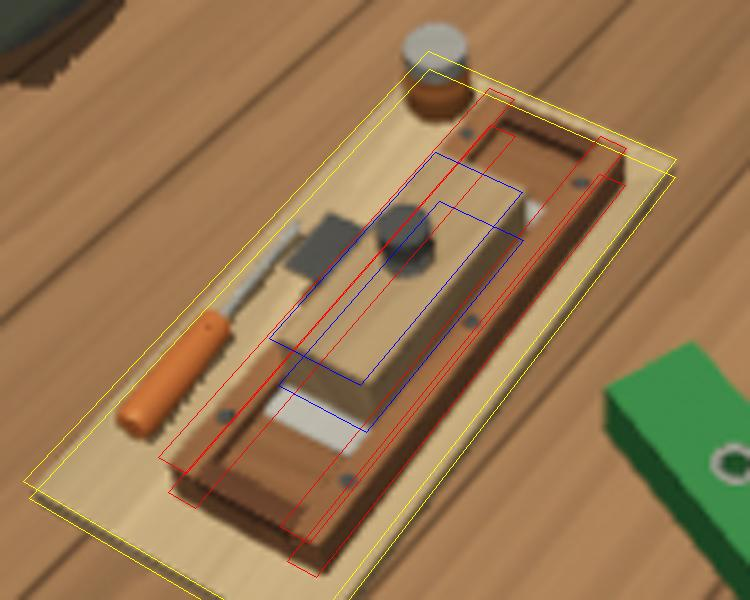

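View pics/side_fit.png

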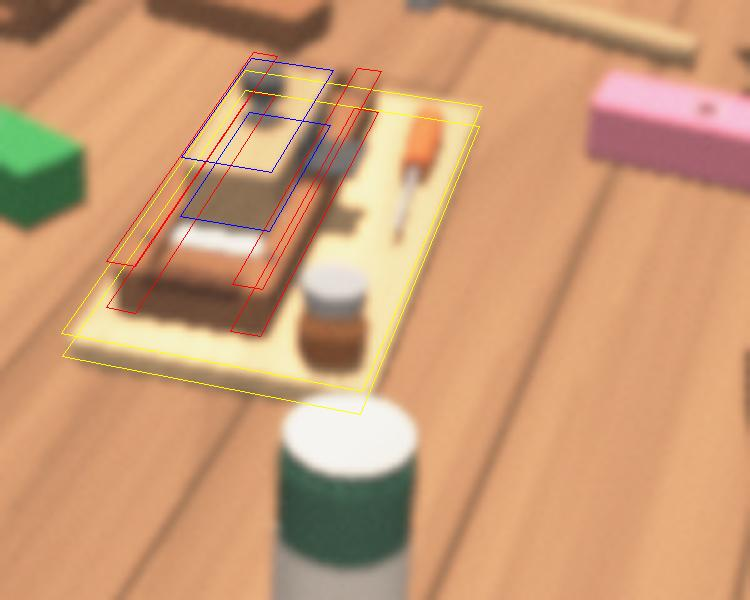

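View pics/scene_raw.png

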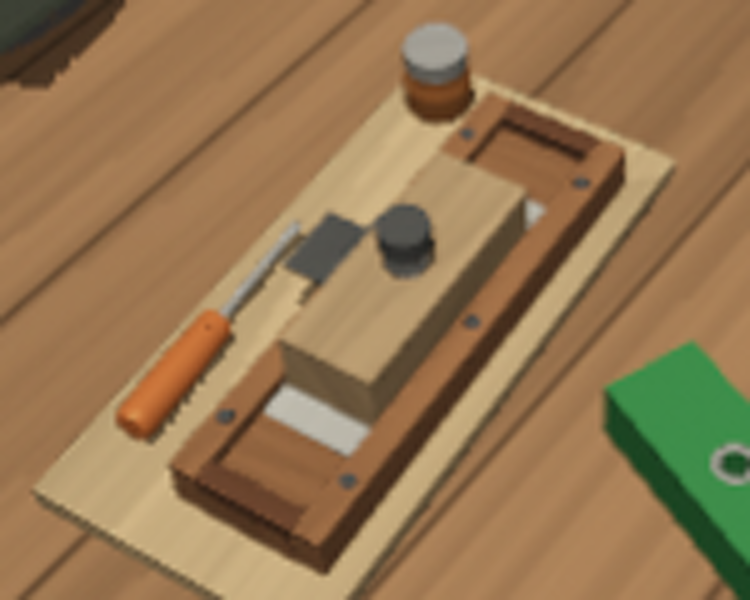

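```bash
cat > loc2.py <<'E'
import re
s=open("loc.py").read()
a=s.index("obs=[");e=s.index("def f(p)")
new='''
def sc(x,y):return (150+(x-2)/5,150+(y-2)/5)
def sd(x,y):return (200+(x-2)/5,150+(y-2)/5)
obs=[("scene",sc(36,490),(-130,-210,18),0),("scene",sc(674,162),(70,210,18),0),("scene",sc(623,152),(53,172,54),0),("scene",sc(325,545),(53,-172,54),0),
("scene",sc(174,467),(-53,-172,54),0),("scene",sc(492,97),(-53,172,54),0),("scene",sc(523,188),(32,85,88),1),("scene",sc(374,387),(32,-85,88),1),("scene",sc(281,341),(-32,-85,88),1),("scene",sc(438,153),(-32,85,88),1),
("side",sd(480,108),(-130,-210,18),0),("side",sd(363,392),(-130,210,18),0),("side",sd(69,336),(70,210,18),0)]
'''
s=s[:a]+new+s[e:]
exec(s)
yaw=p[2];print("yaw",yaw,"faces",T(p,[(0,p[3]+85,70),(0,p[3]-85,70)]))
E
python3 loc2.py
```

```text
[ 5.19242301e+02 -8.61528806e+01  9.34800046e-02 -3.31603399e+00] 5.253131190691029
[[-0.7, 0.4], [0.6, -0.8], [1.1, -0.8], [-0.3, 0.6], [-1.0, -0.3], [-0.6, -1.5], [1.0, 0.6], [-0.3, -0.0], [-0.3, 0.0], [0.4, -0.1], [-1.2, -0.4], [0.9, -0.2], [-0.9, 0.2]]
yaw 0.09348000455635548 faces [[ 511.61759923   -4.82555285   70.        ]
 [ 527.48606529 -174.08332013   70.        ]]
```

View pics/scene_fit.png

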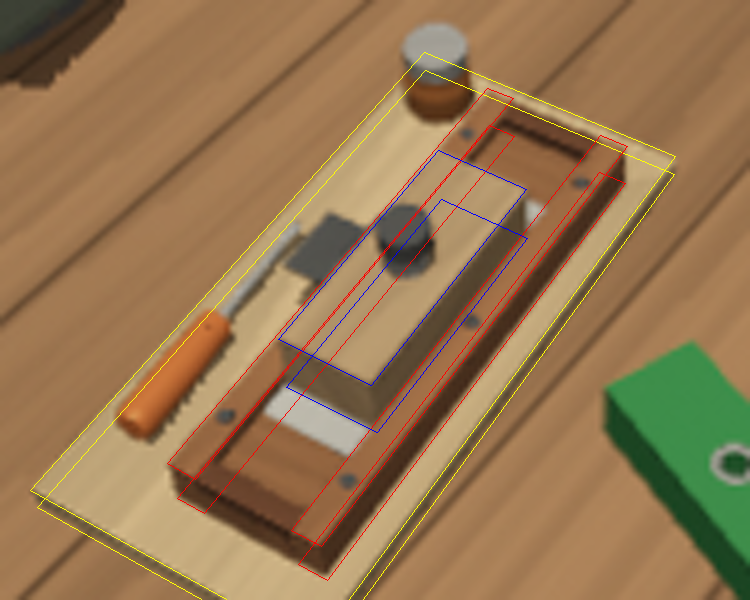

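View pics/side_fit.png

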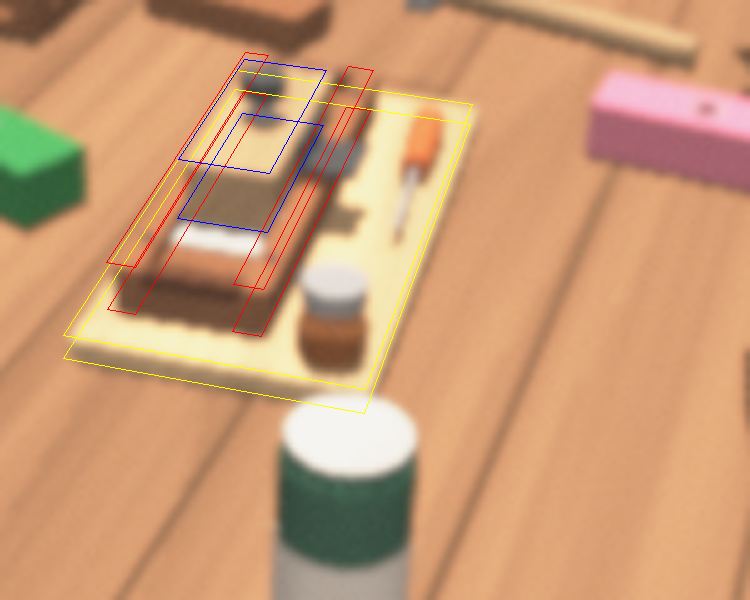

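```bash
cat > go.py <<'E'
from h import *
from scipy.spatial.transform import Rotation as R
import sys
def rel(target,jaw):   # target xyz, jaw: world angle of tool z
    s=read_state();Rc=R.from_quat(s["eef_rot"]);M=Rc.as_matrix()
    best=None
    for j in (jaw,jaw+np.pi):
        z=np.array([np.cos(j),np.sin(j),0]);x=np.array([0,0,-1.]);y=np.cross(z,x)
        rv=(Rc.inv()*R.from_matrix(np.c_[x,y,z])).as_rotvec()
        if best is None or np.linalg.norm(rv)<np.linalg.norm(best):best=rv
    print("t",s["t"],"pos",s["position"].round(1),"F",s["contact_force"].round(1),"w",round(s["grip_width"],1),"q6",s["q"][5].round(2))
    print("shift",(M.T@(np.array(target)-s["position"])).round(1),"turn",best.round(3));print("axes x,y,z:",M.T.round(3).tolist())
E
python3 - <<'E'
from go import *
yaw=.085;u=np.array([-np.sin(yaw),np.cos(yaw),0])
f=np.array([527.,-174,0])
t=f-45*u;t[2]=140
rel(t,yaw+np.pi/2)
E
```

```text
t 0.7 pos [ 191.6 -542.1  214. ] F [ 0.  -0.3  0.3] w 91.1 q6 -0.02
shift [  74.   427.5 -191.8] turn [ 0.255  0.    -0.   ]
axes x,y,z: [[0.0, -0.0, -1.0], [0.943, 0.333, 0.0], [0.333, -0.943, 0.0]]
```

>>> arm_command:
  moves:
    - [0,0,43,-19,0.05,0,0]
    - [0,0,86,-38,0.1,0,0]
    - [0,0,129,-58,0.15,0,0]
    - [0,0,172,-77,0.2,0,0]
    - [0,0,215,-96,0.255,0,0]

```text
t: 1.2
position: [363.4, -378.6, 214.2]
eef_rot: [0.479, 0.52, -0.479, 0.52]
contact_force: [1.1, -1.2, 0.4]
grip_width: 54.0
```

```bash
python3 - <<'E'
from go import *
yaw=.085;u=np.array([-np.sin(yaw),np.cos(yaw),0])
t=np.array([527.,-174,0])-45*u;t[2]=140
rel(t,yaw+np.pi/2)
E
```

```text
t 1.2 pos [ 363.4 -378.6  214.2] F [ 1.1 -1.2  0.4] w 54.0 q6 0.66
shift [  74.1  179.9 -145.5] turn [-0.003  0.001 -0.   ]
axes x,y,z: [[0.0, -0.0, -1.0], [0.997, 0.082, 0.0], [0.082, -0.997, 0.001]]
```

>>> arm_command:
  moves:
    - [0,0,36,-29,0,0,0]
    - [0,10,72,-58,0,0,0]
    - [0,30,108,-87,0,0,0]
    - [0,50,144,-116,0,0,0]
    - [0,70,172,-138,0,0,0]

```text
t: 1.7
position: [523.8, -226.0, 143.6]
eef_rot: [0.478, 0.521, -0.478, 0.521]
contact_force: [0.0, -0.4, 0.4]
grip_width: 13.9
```

```bash
python3 - <<'E'
from go import *
yaw=.085;u=np.array([-np.sin(yaw),np.cos(yaw),0])
for d in (45,18):
  t=np.array([527.,-174,0])-d*u;t[2]=66
  rel(t,yaw+np.pi/2)
cv2.imwrite("pics/s1.png",cv2.resize(camera("scene")[100:300,100:367],None,fx=3,fy=3))
E
```

```text
t 1.7 pos [ 523.8 -226.   143.6] F [ 0.  -0.4  0.4] w 13.9 q6 1.06
shift [77.6  7.5 -6.5] turn [ 0.001  0.    -0.001]
axes x,y,z: [[0.001, -0.0, -1.0], [0.996, 0.086, 0.001], [0.086, -0.996, 0.0]]
t 1.7 pos [ 523.8 -226.   143.6] F [ 0.  -0.4  0.4] w 13.9 q6 1.06
shift [ 77.6   7.5 -33.5] turn [ 0.001  0.    -0.001]
axes x,y,z: [[0.001, -0.0, -1.0], [0.996, 0.086, 0.001], [0.086, -0.996, 0.0]]
```

View pics/s1.png

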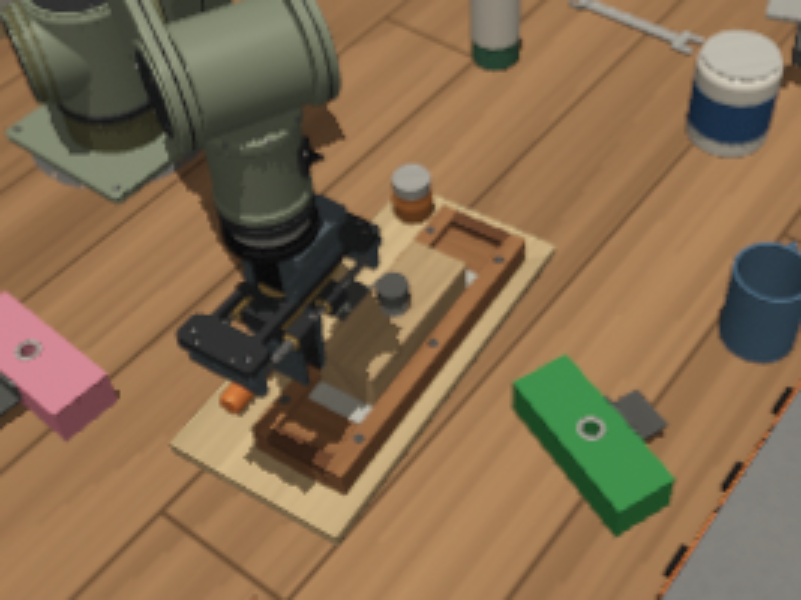

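>>> arm_command:
  moves:
    - [0,0,7,0,0,0,0]
    - [0,25,7,0,0,0,0]
    - [0,50,7,0,0,0,0]
    - [0,76,7,-3,0,0,0]
    - [0,76,7,-6,0,0,0]

```text
t: 2.25
position: [526.1, -221.6, 65.7]
eef_rot: [0.478, 0.522, -0.48, 0.518]
contact_force: [-0.4, 0.6, -0.2]
grip_width: 0.4
```

```bash
python3 - <<'E'
from go import *
yaw=.085;u=np.array([-np.sin(yaw),np.cos(yaw),0])
for d in (18,):
  t=np.array([527.,-174,0])-d*u;t[2]=66
  rel(t,yaw+np.pi/2)
cv2.imwrite("pics/s2.png",cv2.resize(camera("scene")[140:270,150:323],None,fx=4.5,fy=4.5))
cv2.imwrite("pics/w2.png",camera("wrist"))
E
```

```text
t 2.25 pos [ 526.1 -221.6   65.7] F [-0.4  0.6 -0.2] w 0.4 q6 1.07
shift [ -0.2   4.9 -29.3] turn [-0.002 -0.002  0.005]
axes x,y,z: [[-0.006, 0.002, -1.0], [0.997, 0.083, -0.005], [0.083, -0.997, -0.002]]
```

View pics/s2.png

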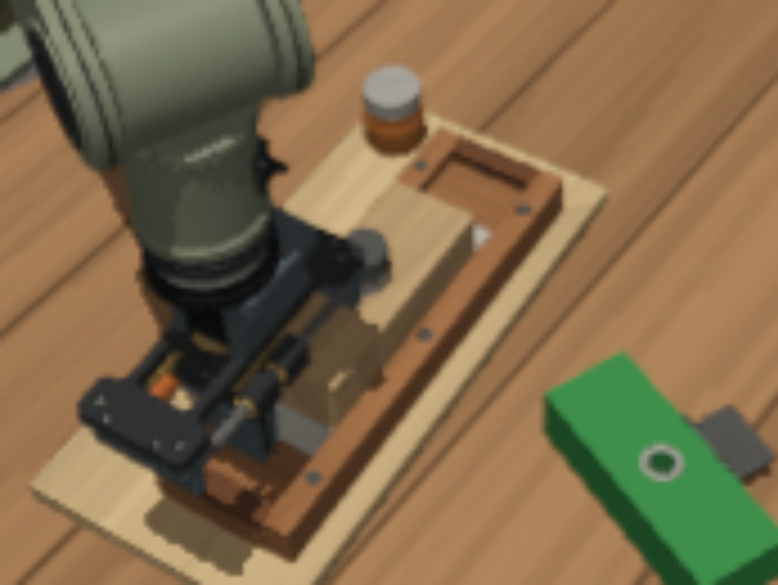

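View pics/w2.png

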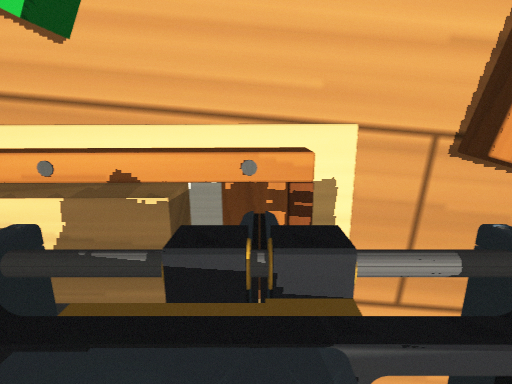

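>>> arm_command:
  moves:
    - [0,0,4,-10,0,0,0]
    - [0,0,4,-16,0,0,0]
    - [0,0,4,-20,0,0,0]
    - [0,0,4,-23,0,0,0]
    - [0,0,4,-26,0,0,0]

```text
t: 2.85
position: [530.4, -194.7, 68.3]
eef_rot: [0.478, 0.521, -0.478, 0.521]
contact_force: [-0.3, 0.1, -0.3]
grip_width: 0.5
```

>>> arm_command:
  moves:
    - [0,0,0,-3,0,0,0]
    - [0,0,0,-6,0,0,0]
    - [0,0,0,-9,0,0,0]
    - [0,0,0,-12,0,0,0]
    - [0,0,0,-15,0,0,0]

```text
t: 3.35
position: [529.3, -180.8, 67.9]
eef_rot: [0.478, 0.52, -0.478, 0.522]
contact_force: [0.6, -4.1, -0.9]
grip_width: 0.6
```

>>> arm_command:
  moves:
    - [0,0,0,-3,0,0,0]
    - [0,0,0,-6,0,0,0]
    - [0,0,0,-9,0,0,0]
    - [0,0,0,-12,0,0,0]
    - [0,0,0,-15,0,0,0]

```text
t: 3.85
position: [527.7, -165.0, 67.9]
eef_rot: [0.478, 0.521, -0.478, 0.521]
contact_force: [1.0, -3.0, -0.4]
grip_width: 0.5
```

```bash
python3 - <<'E'
from go import *
print(read_state()["contact_force"])
cv2.imwrite("pics/s3.png",cv2.resize(camera("scene")[140:270,150:323],None,fx=4.5,fy=4.5))
E
```

```text
[ 1.02990899 -2.99373204 -0.35745351]
```

View pics/s3.png

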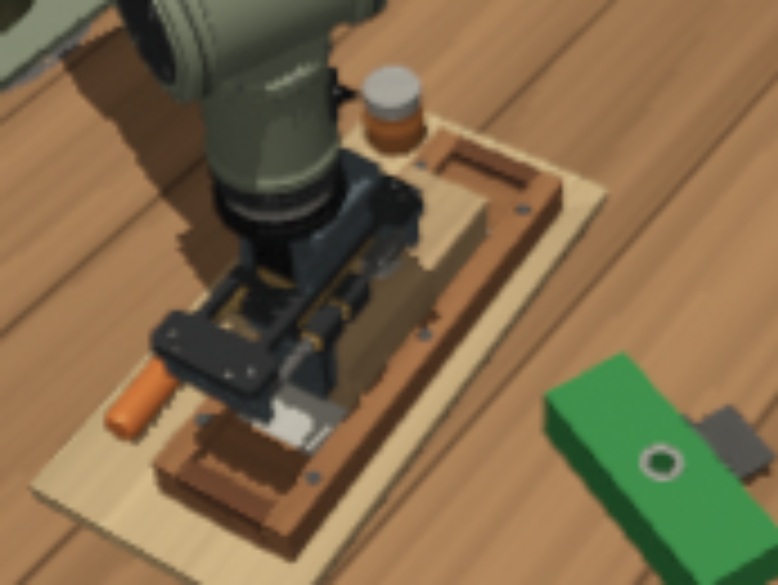

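>>> arm_command:
  moves:
    - [0,0,0,-3.5,0,0,0]
    - [0,0,0,-7,0,0,0]
    - [0,0,0,-10.5,0,0,0]
    - [0,0,0,-14,0,0,0]
    - [0,0,0,-17.5,0,0,0]

```text
t: 4.4
position: [526.2, -147.4, 68.0]
eef_rot: [0.478, 0.521, -0.478, 0.521]
contact_force: [-0.1, -3.1, -1.8]
grip_width: 0.6
```

>>> arm_command:
  moves:
    - [0,0,0,-3,0,0,0]
    - [0,0,0,-6,0,0,0]
    - [0,0,0,-9,0,0,0]

```text
t: 4.7
position: [525.5, -138.5, 68.0]
eef_rot: [0.478, 0.521, -0.478, 0.521]
contact_force: [-0.2, -3.1, -1.4]
grip_width: 0.4
```

>>> arm_command:
  moves:
    - [0,0,0,-2.5,0,0,0]
    - [0,0,0,-5,0,0,0]

```text
t: 4.9
position: [525.1, -133.6, 68.0]
eef_rot: [0.478, 0.521, -0.478, 0.521]
contact_force: [0.3, -3.9, -1.0]
grip_width: 0.8
```

>>> arm_command:
  moves:
    - [0,0,0,-2,0,0,0]
    - [0,0,0,-4,0,0,0]

```text
t: 5.1
position: [524.8, -129.7, 68.0]
eef_rot: [0.478, 0.521, -0.478, 0.521]
contact_force: [1.2, -4.9, -0.7]
grip_width: 0.8
```

>>> arm_command:
  moves:
    - [0,0,0,-2,0,0,0]
    - [0,0,0,-4,0,0,0]

```text
t: 5.3
position: [524.4, -125.7, 68.0]
eef_rot: [0.478, 0.521, -0.478, 0.521]
contact_force: [-0.1, -4.1, -0.5]
grip_width: 0.3
```

>>> arm_command:
  moves:
    - [0,0,0,-2,0,0,0]
    - [0,0,0,-4,0,0,0]

```text
t: 5.5
position: [524.1, -121.7, 68.0]
eef_rot: [0.478, 0.521, -0.478, 0.521]
contact_force: [0.4, -3.4, -2.2]
grip_width: 0.2
```

```bash
python3 - <<'E'
from go import *
print(read_state()["contact_force"])
cv2.imwrite("pics/s4.png",cv2.resize(camera("scene")[140:270,150:323],None,fx=4.5,fy=4.5))
cv2.imwrite("pics/d4.png",cv2.resize(camera("side")[130:250,180:340],None,fx=4.5,fy=4.5))
E
```

```text
[ 0.38685346 -3.36004727 -2.17570077]
```

View pics/s4.png

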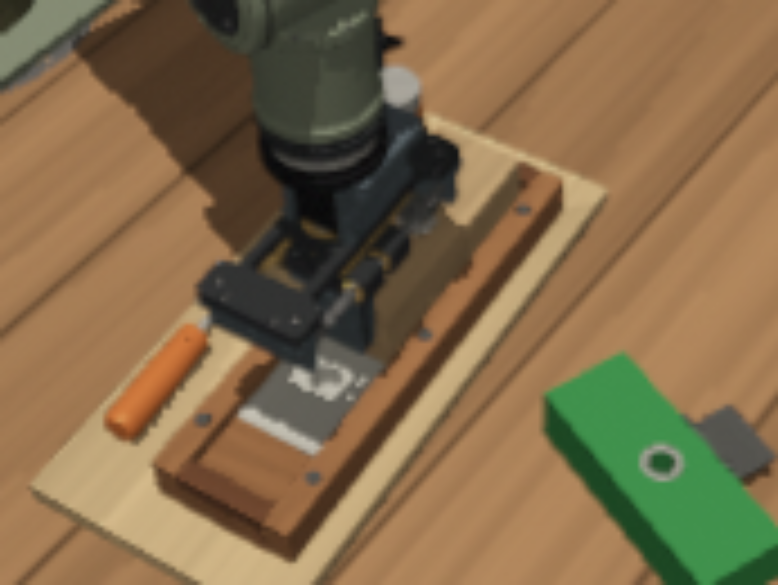

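View pics/d4.png

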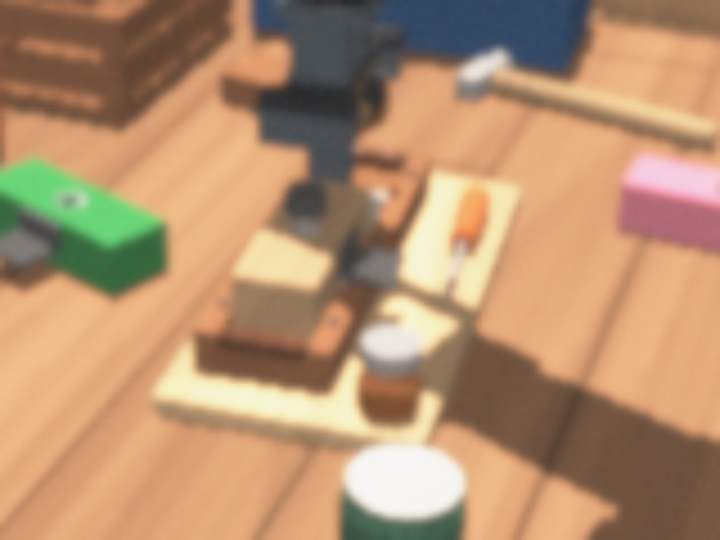

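```bash
python3 - <<'E'
from go import *
k=calibration("scene");p=(518.5,-86.3,.09)
for y in (-55,-80,-40): print(y,(proj(k,T(p,(0,y,42)))-[150,140])*4.5)
k=calibration("side")
for b in (50,55,60): print(b,(proj(k,T(p,[(0,b,88+16+18),(0,b,88+18),(-32,b+85,88),(32,b+85,88)]))-[180,130]).round(1)*4.5)
im=camera("scene")[205:245,195:245];cv2.imwrite("pics/z4.png",cv2.resize(im,None,fx=14,fy=14,interpolation=cv2.INTER_NEAREST))
E
```

```text
-55 [[325.56808403 376.64277277]]
-80 [[303.9022399  403.43414178]]
-40 [[338.30633725 360.89092933]]
50 [[304.2  181.35]
 [303.3  200.25]
 [313.65 279.45]
 [229.5  265.95]]
55 [[302.4  184.05]
 [301.95 202.95]
 [311.85 282.6 ]
 [227.25 269.1 ]]
60 [[300.6  186.75]
 [300.15 205.65]
 [310.05 286.2 ]
 [225.   272.25]]
```

View pics/z4.png

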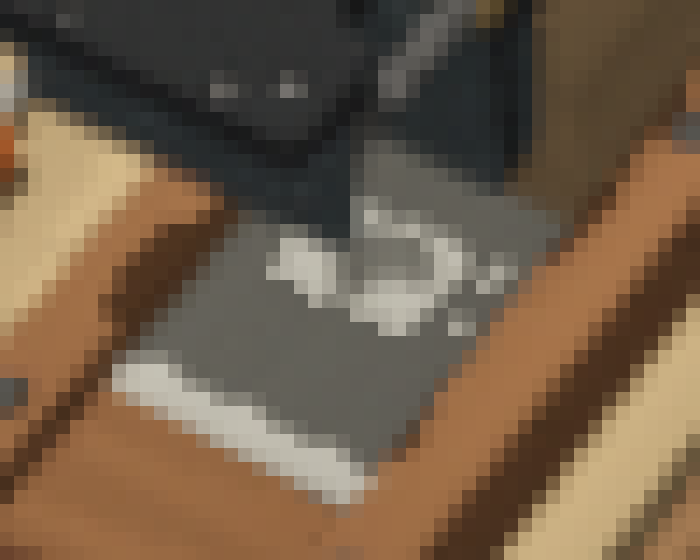

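>>> arm_command:
  moves:
    - [0,0,0,-2,0,0,0]
    - [0,0,0,-4,0,0,0]

```text
t: 5.85
position: [523.8, -118.0, 68.0]
eef_rot: [0.478, 0.521, -0.478, 0.521]
contact_force: [0.3, -3.7, 0.7]
grip_width: 0.1
```

>>> arm_command:
  moves:
    - [0,0,0,-2,0,0,0]
    - [0,0,0,-4,0,0,0]

```text
t: 6.05
position: [523.4, -113.8, 68.0]
eef_rot: [0.478, 0.521, -0.478, 0.521]
contact_force: [0.4, -4.5, -0.5]
grip_width: 0.5
```

```bash
python3 - <<'E'
from go import *
print(read_state()["contact_force"])
im=camera("scene")[195:245,190:250];cv2.imwrite("pics/z5.png",cv2.resize(im,None,fx=12,fy=12,interpolation=cv2.INTER_NEAREST))
cv2.imwrite("pics/d5.png",cv2.resize(camera("side")[160:210,220:280],None,fx=12,fy=12))
E
```

```text
[ 0.43469663 -4.52741932 -0.50325321]
```

View pics/z5.png

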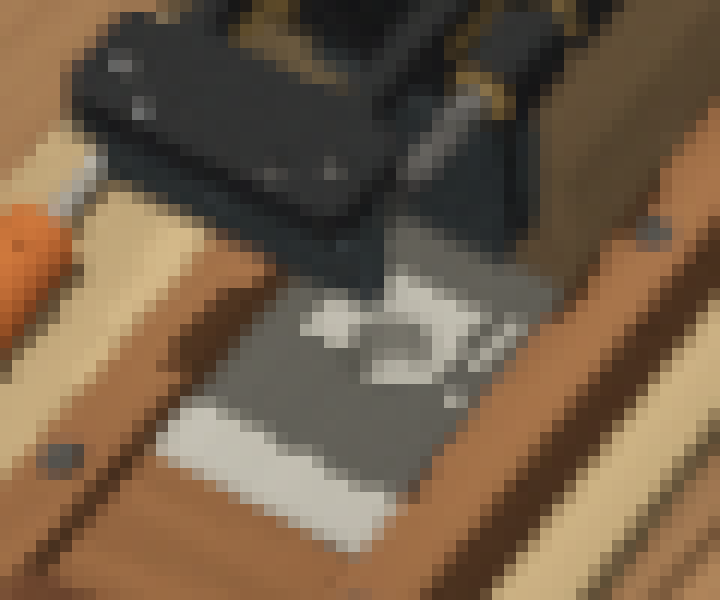

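View pics/d5.png

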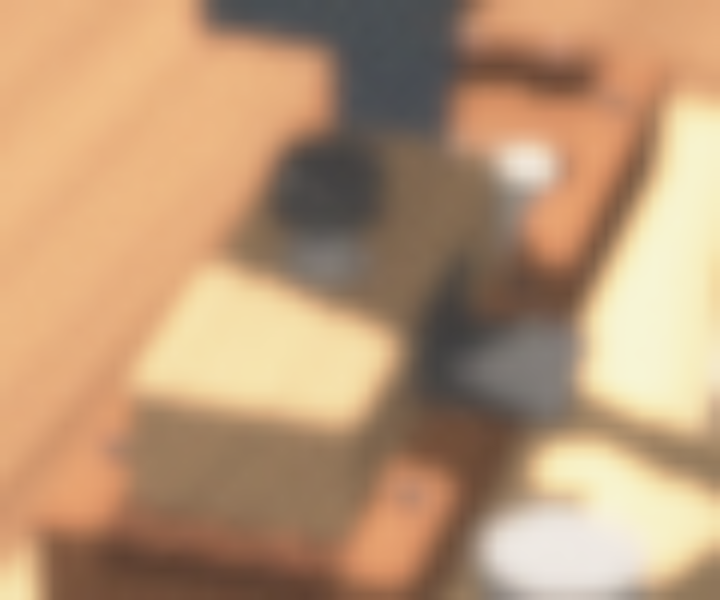

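>>> arm_command:
  moves:
    - [0,0,0,5,0,0,0]
    - [0,-20,0,10,0,0,0]
    - [0,-55,0,10,0,0,0]
    - [0,-90,0,8,0,0,0]
    - [0,-92,0,-20,0,0,0]

```text
t: 6.65
position: [524.9, -95.6, 164.5]
eef_rot: [0.481, 0.517, -0.477, 0.523]
contact_force: [0.6, 1.4, -0.8]
grip_width: 0.3
```

```bash
python3 - <<'E'
from go import *
p=(518.5,-86.3,.09)
rel(T(p,(0,180,68))[0],.09+np.pi/2)
E
```

```text
t 6.65 pos [524.9 -95.6 164.5] F [ 0.6  1.4 -0.8] w 0.3 q6 1.29
shift [  96.    -8.2 -190. ] turn [-0.009  0.002 -0.009]
axes x,y,z: [[0.01, -0.001, -1.0], [0.997, 0.081, 0.009], [0.081, -0.997, 0.002]]
```

>>> arm_command:
  moves:
    - [0,0,-1,-45,0,0,0]
    - [0,0,-3,-90,0,0,0]
    - [0,0,-5,-135,0,0,0]
    - [0,0,-6,-175,0,0,0]
    - [0,0,-6,-188,0,0,0]

```text
t: 7.15
position: [498.7, 96.2, 159.9]
eef_rot: [0.478, 0.522, -0.477, 0.521]
contact_force: [-0.5, -1.0, -0.1]
grip_width: 0.5
```

```bash
python3 - <<'E'
from go import *
p=(518.5,-86.3,.09)
rel(T(p,(0,180,68))[0],.09+np.pi/2)
cv2.imwrite("pics/s6.png",cv2.resize(camera("scene")[120:270,150:350],None,fx=4,fy=4))
E
```

```text
t 7.15 pos [498.7  96.2 159.9] F [-0.5 -1.  -0.1] w 0.5 q6 1.65
shift [91.9  3.5  3.8] turn [-0.002 -0.002  0.001]
axes x,y,z: [[-0.001, 0.002, -1.0], [0.996, 0.088, -0.001], [0.088, -0.996, -0.002]]
```

View pics/s6.png

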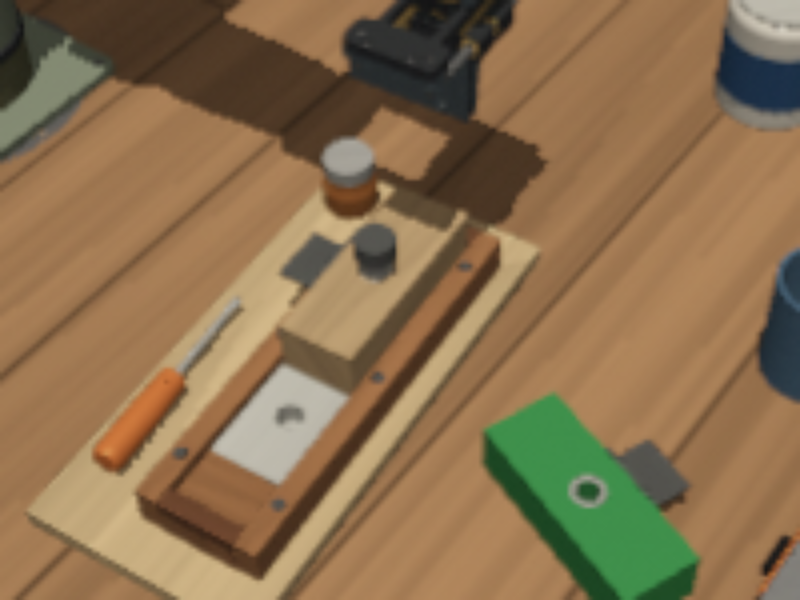

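The hole is visible at (289,415) in the crop, on the -y side. I'll descend behind the +y face and push that way.

>>> arm_command:
  moves:
    - [0,0,3,-2,0,0,0]
    - [0,35,3,-2,0,0,0]
    - [0,70,3,-2,0,0,0]
    - [0,92,3,-2,0,0,0]
    - [0,92,3,0,0,0,0]

```text
t: 7.7
position: [500.7, 91.2, 65.1]
eef_rot: [0.477, 0.522, -0.481, 0.519]
contact_force: [-1.4, 0.5, 1.0]
grip_width: 0.2
```

```bash
python3 - <<'E'
from go import *
p=(518.5,-86.3,.09)
rel(T(p,(0,180,68))[0],.09+np.pi/2)
cv2.imwrite("pics/s7.png",cv2.resize(camera("scene")[120:270,150:350],None,fx=4,fy=4))
E
```

```text
t 7.7 pos [500.7  91.2  65.1] F [-1.4  0.5  1. ] w 0.2 q6 1.65
shift [-3.   1.7 -1.6] turn [-0.007  0.001  0.007]
axes x,y,z: [[-0.007, -0.001, -1.0], [0.997, 0.083, -0.007], [0.083, -0.997, 0.001]]
```

View pics/s7.png

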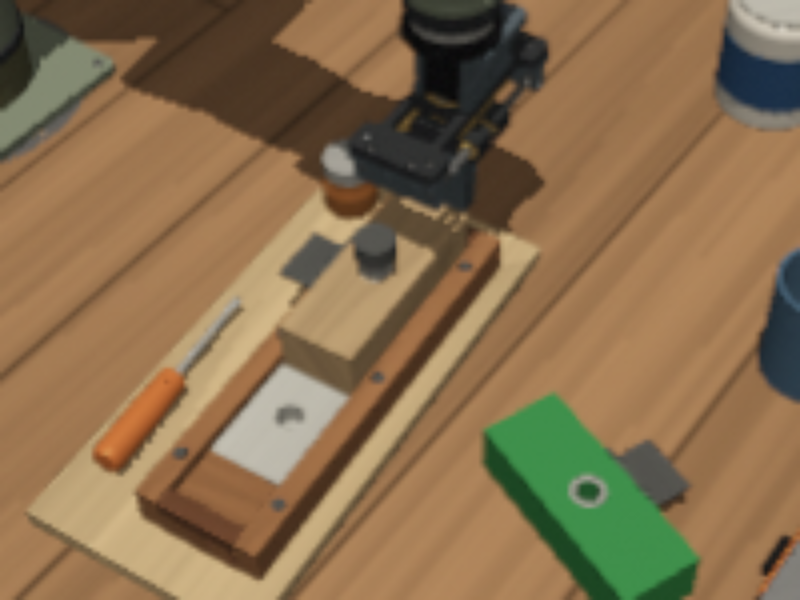

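>>> arm_command:
  moves:
    - [0,-2,1,4,0,0,0]
    - [0,-2,1,8,0,0,0]
    - [0,-2,1,12,0,0,0]
    - [0,-2,1,15.5,0,0,0]
    - [0,-2,1,19,0,0,0]

```text
t: 8.25
position: [506.0, 74.8, 70.7]
eef_rot: [0.48, 0.52, -0.478, 0.52]
contact_force: [-0.4, 5.0, 1.7]
grip_width: 0.6
```

>>> arm_command:
  moves:
    - [0,0,0,3.5,0,0,0]
    - [0,0,0,7,0,0,0]
    - [0,0,0,10.5,0,0,0]
    - [0,0,0,14,0,0,0]
    - [0,0,0,17.5,0,0,0]

```text
t: 8.75
position: [507.5, 58.1, 70.7]
eef_rot: [0.48, 0.521, -0.478, 0.52]
contact_force: [-1.2, 6.5, 3.5]
grip_width: 0.3
```

>>> arm_command:
  moves:
    - [0,0,0,3.5,0,0,0]
    - [0,0,0,7,0,0,0]
    - [0,0,0,10.5,0,0,0]
    - [0,0,0,14,0,0,0]
    - [0,0,0,17.5,0,0,0]

```text
t: 9.25
position: [508.9, 40.7, 70.6]
eef_rot: [0.48, 0.521, -0.478, 0.52]
contact_force: [-0.3, 6.0, 3.7]
grip_width: 0.7
```

>>> arm_command:
  moves:
    - [0,0,0,3.5,0,0,0]
    - [0,0,0,7,0,0,0]
    - [0,0,0,10.5,0,0,0]
    - [0,0,0,14,0,0,0]
    - [0,0,0,17.5,0,0,0]

```text
t: 9.75
position: [510.3, 23.3, 70.6]
eef_rot: [0.48, 0.521, -0.478, 0.52]
contact_force: [-0.3, 6.7, 3.9]
grip_width: 0.4
```

```bash
python3 - <<'E'
from go import *
p=(518.5,-86.3,.09)
rel(T(p,(0,39,68))[0],.09+np.pi/2)
cv2.imwrite("pics/s8.png",cv2.resize(camera("scene")[120:270,150:350],None,fx=4,fy=4))
E
```

```text
t 9.75 pos [510.3  23.3  70.6] F [-0.3  6.7  3.9] w 0.4 q6 1.51
shift [ 2.5 -1.3 70.9] turn [-0.006 -0.002 -0.002]
axes x,y,z: [[0.001, 0.003, -1.0], [0.996, 0.084, 0.002], [0.084, -0.996, -0.002]]
```

View pics/s8.png

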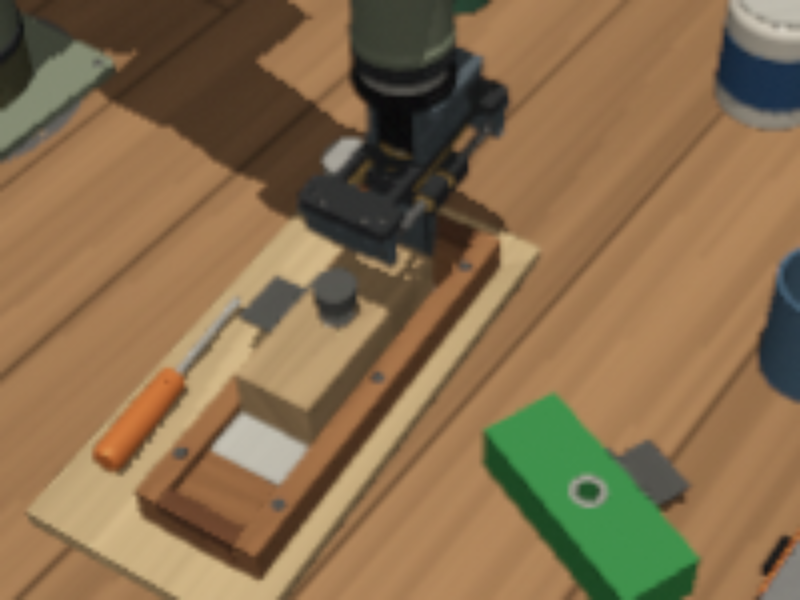

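>>> arm_command:
  moves:
    - [0,0,0,3.5,0,0,0]
    - [0,0,0,7,0,0,0]
    - [0,0,0,10.5,0,0,0]
    - [0,0,0,14,0,0,0]
    - [0,0,0,17.5,0,0,0]

```text
t: 10.3
position: [511.7, 5.8, 70.6]
eef_rot: [0.48, 0.521, -0.478, 0.52]
contact_force: [-0.9, 6.8, 3.9]
grip_width: 0.1
```

>>> arm_command:
  moves:
    - [0,0,0,3.5,0,0,0]
    - [0,0,0,7,0,0,0]
    - [0,0,0,10.5,0,0,0]
    - [0,0,0,14,0,0,0]
    - [0,0,0,17.5,0,0,0]

```text
t: 10.8
position: [513.2, -11.6, 70.6]
eef_rot: [0.48, 0.521, -0.478, 0.52]
contact_force: [0.6, 7.2, 4.4]
grip_width: 0.4
```

>>> arm_command:
  moves:
    - [0,0,0,3,0,0,0]
    - [0,0,0,6,0,0,0]
    - [0,0,0,9,0,0,0]
    - [0,0,0,12,0,0,0]
    - [0,0,0,15,0,0,0]

```text
t: 11.3
position: [514.4, -26.5, 70.6]
eef_rot: [0.48, 0.521, -0.478, 0.52]
contact_force: [-1.2, 7.2, 4.6]
grip_width: 0.7
```

```bash
python3 - <<'E'
from go import *
p=(518.5,-86.3,.09)
rel(T(p,(0,39,68))[0],.09+np.pi/2)
cv2.imwrite("pics/s9.png",cv2.resize(camera("scene")[120:270,150:350],None,fx=4,fy=4))
E
```

```text
t 11.3 pos [514.4 -26.5  70.6] F [-1.2  7.2  4.6] w 0.7 q6 1.41
shift [ 2.6 -1.2 21. ] turn [-0.006 -0.003 -0.001]
axes x,y,z: [[0.001, 0.003, -1.0], [0.996, 0.084, 0.001], [0.084, -0.996, -0.003]]
```

View pics/s9.png

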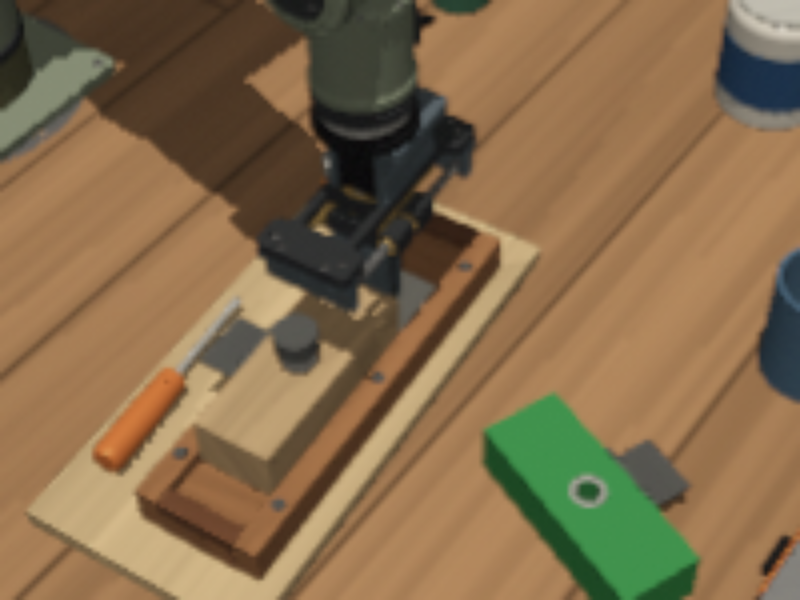

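Good. About 20 mm to go, so small steps from here.

>>> arm_command:
  moves:
    - [0,0,0,2.5,0,0,0]
    - [0,0,0,5,0,0,0]
    - [0,0,0,7.5,0,0,0]
    - [0,0,0,10,0,0,0]

```text
t: 11.75
position: [515.2, -36.4, 70.6]
eef_rot: [0.479, 0.521, -0.478, 0.52]
contact_force: [-0.3, 6.9, 4.1]
grip_width: 0.2
```

>>> arm_command:
  moves:
    - [0,0,0,2,0,0,0]
    - [0,0,0,4,0,0,0]

```text
t: 11.95
position: [515.5, -40.4, 70.6]
eef_rot: [0.48, 0.521, -0.478, 0.52]
contact_force: [-0.4, 7.6, 4.8]
grip_width: 0.2
```

>>> arm_command:
  moves:
    - [0,0,0,2,0,0,0]

```text
t: 12.05
position: [515.7, -42.5, 70.6]
eef_rot: [0.479, 0.521, -0.478, 0.52]
contact_force: [-1.0, 7.0, 4.8]
grip_width: 0.8
```

>>> arm_command:
  moves:
    - [0,0,0,2,0,0,0]

```text
t: 12.15
position: [515.9, -44.4, 70.6]
eef_rot: [0.479, 0.521, -0.478, 0.52]
contact_force: [0.6, 7.2, 5.0]
grip_width: 0.3
```

```bash
python3 - <<'E'
from go import *
p=(518.5,-86.3,.09)
rel(T(p,(0,39,68))[0],.09+np.pi/2)
cv2.imwrite("pics/s10.png",cv2.resize(camera("scene")[120:270,150:350],None,fx=4,fy=4))
E
```

```text
t 12.15 pos [515.9 -44.4  70.6] F [0.6 7.2 5. ] w 0.3 q6 1.37
shift [ 2.6 -1.1  3. ] turn [-0.006 -0.002 -0.001]
axes x,y,z: [[0.001, 0.003, -1.0], [0.996, 0.084, 0.001], [0.084, -0.996, -0.002]]
```

View pics/s10.png

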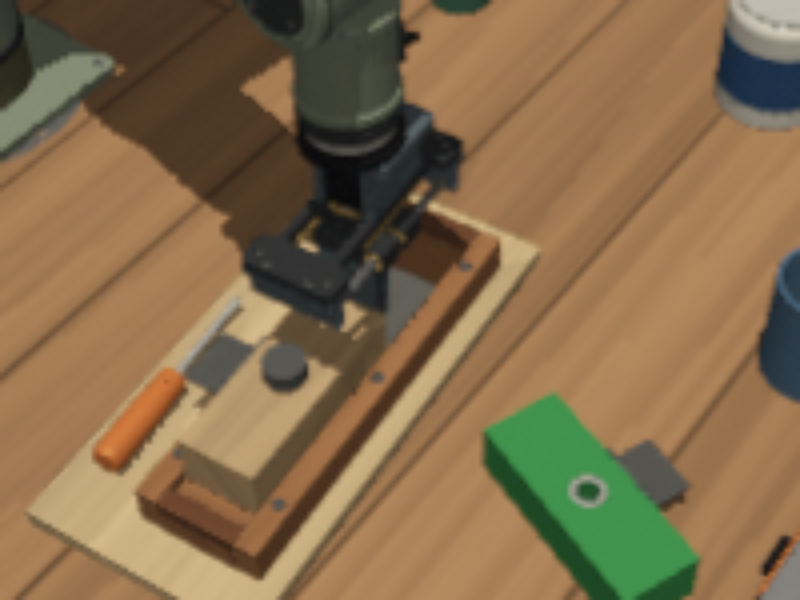

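The pin looks dropped: its head is at (285,368) with no shank showing. Backing off.

>>> arm_command:
  moves:
    - [0,0,0,-5,0,0,0]
    - [0,0,0,-12,0,0,0]
    - [0,-30,0,-15,0,0,0]
    - [0,-75,0,-25,0,0,0]
    - [0,-110,0,-60,0,0,0]

```text
t: 12.7
position: [511.0, 12.9, 181.7]
eef_rot: [0.479, 0.519, -0.479, 0.521]
contact_force: [1.2, -0.2, -0.2]
grip_width: 0.3
```

>>> arm_command:
  moves:
    - [0,0,0,-45,0,0,0]
    - [0,0,0,-90,0,0,0]
    - [0,0,0,-90,0,0,0]

```text
t: 13.0
position: [502.1, 108.0, 180.1]
eef_rot: [0.477, 0.522, -0.476, 0.522]
contact_force: [0.3, -0.5, -0.3]
grip_width: 0.6
```

```bash
python3 - <<'E'
from go import *
s=read_state();print(s["t"],s["position"],s["contact_force"])
cv2.imwrite("pics/s11.png",cv2.resize(camera("scene")[185:255,180:260],None,fx=8,fy=8,interpolation=cv2.INTER_CUBIC))
cv2.imwrite("pics/d11.png",cv2.resize(camera("side")[140:220,210:310],None,fx=7,fy=7,interpolation=cv2.INTER_CUBIC))
p=(518.5,-86.3,.09)
for c,o,S in (("scene",(180,185),8),("side",(210,140),7)):
  k=calibration(c);print(c,((proj(k,T(p,[(0,-52,88+18),(0,-52,88),(0,-52,122)]))-o)*S).round().tolist())
E
```

```text
13.0 [502.09351147 108.0383512  180.06002439] [ 0.2914754  -0.54699093 -0.27756595]
scene [[329.0, 196.0], [333.0, 228.0], [326.0, 168.0]]
side [[314.0, 157.0], [313.0, 188.0], [316.0, 130.0]]
```

View pics/s11.png

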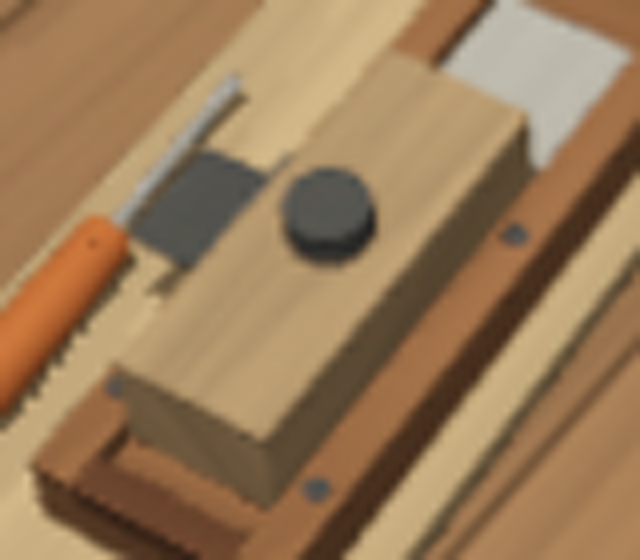

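View pics/d11.png

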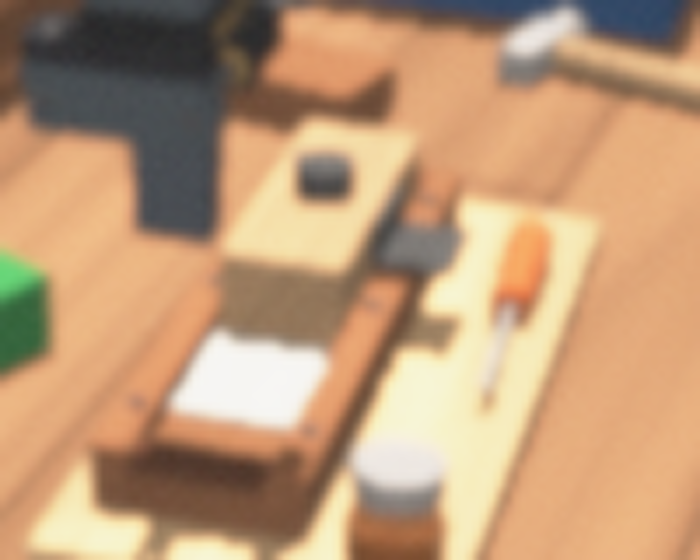

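```bash
python3 - <<'E'
from go import *
k=calibration("scene");p=(519.2,-86.2,.0935)
o=np.array([180,185])
P=lambda q:(proj(k,T(p,q))-o)*8+3.5
for b in (-50,-53,-56,-59):
  a=np.linspace(0,2*np.pi,100);c=np.c_[17*np.cos(a),17*np.sin(a)+b]
  out=[]
  for dz in (0,4,8):
    e=np.r_[P(np.c_[c,np.full(100,88+dz)]),P(np.c_[c,np.full(100,106+dz)])]
    out.append((dz,e.min(0).round().tolist(),e.max(0).round().tolist()))
  print(b,P([(32,b-85,88),(-32,b-85,88),(32,b+85,88)]).round().tolist(),out)
im=cv2.imread("pics/s11.png");g=im.max(2)
m=(g<105).astype(np.uint8);m[:150]=0;m[280:]=0;m[:,:275]=0;m[:,385:]=0
ys,xs=np.nonzero(m);print(xs.min(),ys.min(),xs.max(),ys.max())
E
```

```text
-50 [[280.0, 436.0], [129.0, 359.0], [541.0, 107.0]] [(0, [290.0, 160.0], [389.0, 266.0]), (4, [289.0, 153.0], [388.0, 259.0]), (8, [288.0, 146.0], [388.0, 252.0])]
-53 [[275.0, 442.0], [124.0, 365.0], [537.0, 112.0]] [(0, [286.0, 166.0], [385.0, 272.0]), (4, [285.0, 159.0], [384.0, 265.0]), (8, [283.0, 152.0], [383.0, 258.0])]
-56 [[270.0, 448.0], [119.0, 371.0], [533.0, 117.0]] [(0, [281.0, 171.0], [380.0, 277.0]), (4, [280.0, 164.0], [379.0, 271.0]), (8, [279.0, 157.0], [378.0, 264.0])]
-59 [[265.0, 455.0], [113.0, 377.0], [528.0, 123.0]] [(0, [276.0, 177.0], [375.0, 283.0]), (4, [275.0, 170.0], [375.0, 277.0]), (8, [274.0, 163.0], [374.0, 270.0])]
285 170 375 264
```

```bash
python3 - <<'E'
from go import *
a=cv2.imread("pics/s9.png")[290:510,180:420];b=cv2.imread("pics/s10.png")[320:540,160:400]
cv2.imwrite("pics/cmp.png",cv2.resize(np.hstack([a,b]),None,fx=1.6,fy=1.6,interpolation=cv2.INTER_CUBIC))
k=calibration("scene");p=(519.2,-86.2,.0935)
P=lambda q:proj(k,T(p,q))
a=np.linspace(0,2*np.pi,100)
for bb in (-36,-55):
  for dz in (0,4,8,12,16):
    e=P(np.c_[17*np.cos(a),17*np.sin(a)+bb,np.full(100,106+dz)]);c=P((32,bb-85,88))[0]
    print(bb,dz,"corner-headtop px",(c[1]-e.min(0)[1]).round(2))
s=camera("wrist");cv2.imwrite("pics/w12.png",s)
for n in("pin","bore"):print(n,[(np.round(d["at"],1).tolist(),round(d["confidence"],2)) for c in("scene",) for d in pinpoint(c,n)[:3]])
E
```

```text
-36 0 corner-headtop px 34.01
-36 4 corner-headtop px 34.89
-36 8 corner-headtop px 35.78
-36 12 corner-headtop px 36.68
-36 16 corner-headtop px 37.57
-55 0 corner-headtop px 34.61
-55 4 corner-headtop px 35.49
-55 8 corner-headtop px 36.38
-55 12 corner-headtop px 37.27
-55 16 corner-headtop px 38.17
pin [([341.7, 146.4], 0.67), ([93.8, 307.2], 0.65), ([194.8, 332.2], 0.65)]
bore [([112.6, 215.4], 0.87), ([220.3, 214.3], 0.67)]
```

View pics/cmp.png

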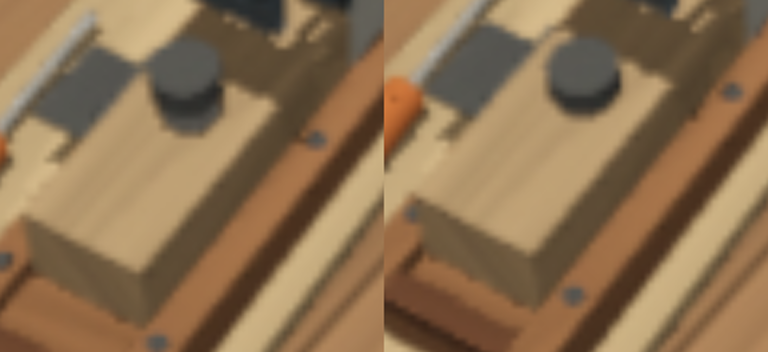

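View pics/w12.png

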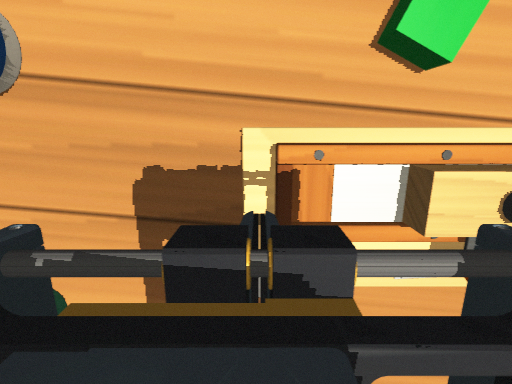

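```bash
python3 - <<'E'
from bench import *
s=read_state();print(s["t"],s["contact_force"]);print(sign_off())
E
```

```text
13.25 [ 0.00577985 -0.44565735  0.46395427]
the job is handed in; nothing more can be done
None
```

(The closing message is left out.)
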